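# Lay two lens barrels in their V-cradles at the microscope bench

### The arm

A 6-joint arm with a two-finger parallel gripper is mounted at the origin on the work surface. World frame = base frame: x ahead of the robot, y to its left, z up, the work surface at z = 0. Lengths are in m, angles in rad, forces in N, time in s.
With the tool pointing down it reaches from about 0.35 to 0.875 m from the base axis. Payload 4.2 kg.
Tool frame: the origin (TCP) lies between the finger pads; the fingertips stand 14 mm ahead of it and the grasp point (between the pads) lies 5 mm behind it; z points along the fingers, y is the line along which they close (so a half turn about z gives the same grasp; the last joint's range is limited). The gripper opens to 87 mm and grips with 3 to 60 N. Pads are 19 mm wide; open, the fingers measure 117 mm over their backs; the gripper's body (75 mm by 190 mm) begins 51 mm behind the grasp point.
Start: joints at [1.457, 0.385, 0.008, 0, -1.194, -0.259], TCP at [0.228, 0.582, 0.237] pointing down, gripper open.
Joint ranges: [-3.14, 3.14], [-1.21, 2.06], [-1.07, 1.41], [-3.16, 2.05], [-2.99, -0.16], [-3.1, 3.1]. Speed limits (rad/s): [2.79, 2.79, 3.14, 3.14, 3.14, 3.14].

### API

Orientations are given as a unit quaternion [w, x, y, z].
In Python, from bench import arm gives the robot as it stands. Calls block until the motion is done:
- arm.move_to(position, orientation): joint-space move of the TCP to a pose.
- arm.movel(position, rot=None, vel=0.15, guard=None): straight line of the TCP; rot=None keeps the orientation; vel is the mean speed in m/s. With guard (N) it stops when the force on the tool has changed by that much, and returns True; else False.
- arm.set_joints(angles): joint-space move.
- arm.gripper_to(opening, f_grip=None): opening from 0.0 (shut) to 1.0 (fully open); f_grip is the grip in N (None keeps the last); returns when the fingers have stopped.
- arm.pause(seconds).
- arm.solve_ik(position, orientation): joint angles nearest the present ones, or None.
- arm.capture(name): name is "side" or "top"; returns the picture (420x560x3 uint8, blue, green, red); there is no depth.
- arm.camera_params(name): a dict with "K" (3x3 intrinsics, pixels), "pose" (4x4, takes a point from camera to world coordinates). Camera axes: x right, y up, looking along -z (the intrinsics and any distortion apply to the point x, -y, -z); pixel columns grow to the right and rows downward; lengths in m; the calibration is good to about 2 mm. A picture is of the moment at which its call begins. camera_params takes no time and is no camera call.
A pose or a line that the arm cannot do raises arm.MotionError and nothing moves.
- arm.hand_in(): hands the job in; it is judged then, once.
Trained networks look in the newest picture that a camera, given by its name, has taken for a name from the list of things; names that differ only in an ending like _2 or _b are one class to them, and where a whole thing is asked for, a point or a joint stands for the part that bears it (a point fixed in the world has none). Each returns a list of dicts, best first, with "p" (0 to 1); they miss things now and then, are a little off and sometimes report something else, mostly with a low value. They report only what shows in the picture. A call takes as long as a camera call. They do not tell look-alikes from the thing itself.
- arm.look_for(camera, query): "box" ([left, top, right, bottom] in pixels, round what is visible of it).
- arm.cut_out(camera, query): "pixels" (420x560 bool, what is visible of it) and "box" ([left, top, right, bottom] in pixels, round what is visible of it).
- arm.mark_of(camera, query): "location" ([row, column] in pixels: a listed point, or the origin of a listed thing).
Readings, each from a call of its own:
- arm.current_time_s(): time.
- arm.current_joint_pos(): joint angles.
- arm.current_qd(): joint speeds.
- arm.current_joint_torque(): joint torques, N m.
- arm.current_tcp_pos(): TCP position.
- arm.current_ee_rot(): TCP orientation.
- arm.current_force(): force on the tool from outside, world axes, zero at the start.
- arm.current_ft_torque(): the same for the moment, N m.
- arm.current_gripper_width(): opening from 0.0 (shut) to 1.0 (fully open).
- arm.current_finger_force(): force on a finger pad.
Only numpy, scipy, OpenCV 4.12 (cv2) and the standard library are available. Lean on these libraries where they do the work, as an engineer would, in place of code of your own. Each camera call takes 0.05 s, during which the arm holds its last target. There are 200 camera calls.

### The job

Take the yellow-banded and the blue-banded lens barrel out of the white foam block and lay each in the V-cradle of its own colour, resting level across both notched plates, bottomed in the V and roughly centred lengthwise so that it cannot roll. Set them down rather than dropping them, and leave the red-banded barrel lying where it is in the foam.

Things in the scene. Friction and masses are not known exactly. Their poses are not given: they have to be found in the camera images.
- barrel_yellow: Black cylindrical lens barrel, 30 mm diameter, 130 mm long, about 0.16 kg, a 16 mm wide yellow band near each end. Origin at its middle, on its axis; x along its axis (ends alike). Starts lying level in one of the foam block's troughs, axis 35 mm above the bench; any barrel may be in any trough.
- barrel_blue: Black cylindrical lens barrel, 30 mm diameter, 130 mm long, about 0.16 kg, a 16 mm wide blue band near each end. Origin at its middle, on its axis; x along its axis (ends alike). Starts lying level in one of the foam block's troughs, axis 35 mm above the bench; any barrel may be in any trough.
- barrel_red: Black cylindrical lens barrel, 30 mm diameter, 130 mm long, about 0.16 kg, a 16 mm wide red band near each end. Origin at its middle, on its axis; x along its axis (ends alike). Starts lying level in one of the foam block's troughs, axis 35 mm above the bench; any barrel may be in any trough. It is to stay there.
- cradle_yellow: Fixed V-cradle: base 110 x 90 x 8 mm with two upright yellow plates, each with an upward 90-degree V-notch, 10 mm thick, 70 mm apart inside (fingers fit between). Origin under the base's middle, on the bench; x runs along the groove, z up. V bottom 20 mm above the bench, plate tops 48 mm, 57 mm across. A seated barrel lies along x, its axis 41 mm above the bench.
- cradle_blue: Fixed V-cradle: base 110 x 90 x 8 mm with two upright blue plates, each with an upward 90-degree V-notch, 10 mm thick, 70 mm apart inside (fingers fit between). Origin under the base's middle, on the bench; x runs along the groove, z up. V bottom 20 mm above the bench, plate tops 48 mm, 57 mm across. A seated barrel lies along x, its axis 41 mm above the bench.
- foam: Fixed white foam block, 150 mm (x) by 270 (y), 30 high. Three troughs along x, 80 mm apart in y, 34 wide, floor 20 mm above the bench. Across the middle, 80 mm long in x, it is cut down to 10 mm above the bench so fingers can straddle a barrel's middle. Origin under its centre, on the bench; z up.
There are look-alikes about, which are no part of the job. Leave any green look-alike of the barrel_yellow alone.

How it is judged:
By the outcome, as a careful person would: the job done as asked, in the order asked, and still so for the second after the job is handed in, with the robot touching nothing.
It also fails if it takes over 67 s, if anything falls off the work surface, if the arm or the gripper's body presses on something with over 40 N, if the wrist force passes 120 N, or if a joint passes its speed limit or range.

## Working session

There is one attempt and no reset: what is moved stays moved. The work goes in short steps, each a Python script; the robot and the scene stay as the last script left them, time stands still between calls to the robot, and variables do not carry over. Pictures are saved under pics/ and viewed, at most 10 in all, crops included, and the job is handed in when it is done.

```bash
mkdir -p pics
python3 - <<'E'
from bench import arm
import cv2,numpy as np
for c in("top","side"):
    im=arm.capture(c); cv2.imwrite(f"pics/{c}0.png",im); np.save(f"pics/{c}0.npy",im)
    p=arm.camera_params(c); print(c,{k:np.round(v,3).tolist() if not isinstance(v,str) else v for k,v in p.items()})
    for q in("barrel_yellow","barrel_blue","cradle_yellow","cradle_blue","foam"):
        print(q,[(round(d["p"],2),np.round(d["location"]).tolist()) for d in arm.mark_of(c,q)[:5]])
print(arm.current_time_s(),arm.current_ee_rot())
E
```

```text
top {'K': [[437.526, 0.0, 286.122], [0.0, 437.526, 212.992], [0.0, 0.0, 1.0]], 'pose': [[-0.008, 0.995, -0.097, 0.356], [-1.0, -0.009, -0.005, 0.069], [-0.006, 0.097, 0.995, 1.28], [0.0, 0.0, 0.0, 1.0]]}
barrel_yellow [(0.88, [192.0, 240.0]), (0.84, [247.0, 156.0]), (0.78, [254.0, 325.0]), (0.7, [272.0, 264.0])]
barrel_blue [(0.81, [205.0, 213.0])]
cradle_yellow [(0.58, [179.0, 416.0])]
cradle_blue [(0.63, [189.0, 333.0])]
foam [(0.88, [192.0, 241.0])]
side {'K': [[464.513, 0.0, 278.333], [0.0, 464.513, 207.248], [0.0, 0.0, 1.0]], 'pose': [[0.772, 0.417, -0.48, -0.156], [-0.636, 0.507, -0.582, -0.699], [-0.0, 0.754, 0.656, 0.903], [0.0, 0.0, 0.0, 1.0]]}
barrel_yellow [(0.78, [160.0, 184.0]), (0.77, [250.0, 270.0]), (0.7, [226.0, 216.0]), (0.6, [176.0, 266.0])]
barrel_blue [(0.69, [168.0, 240.0])]
cradle_yellow [(0.97, [274.0, 404.0])]
cradle_blue [(0.75, [232.0, 331.0]), (0.47, [190.0, 288.0])]
foam [(0.7, [186.0, 263.0])]
0.6 [-1.08292956e-05  9.82683008e-01 -1.85294646e-01  4.23855214e-07]
```

View pics/top0.png

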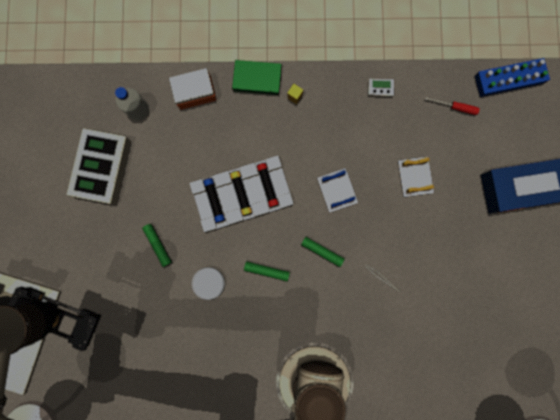

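View pics/side0.png

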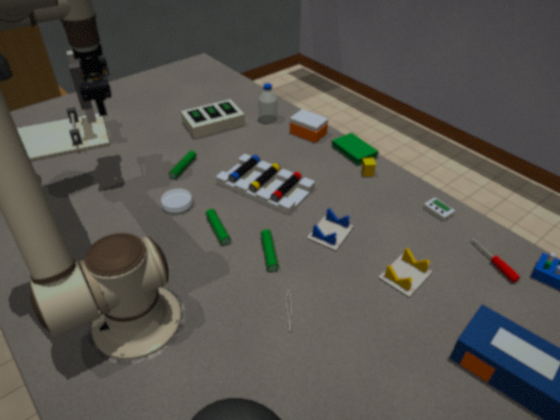

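The top view shows foam at (241,193) with barrels blue (213,200), yellow (240,193) and red (267,185). The blue cradle is at (337,190) and the yellow cradle at (416,177). Three green look-alikes lie on the bench at (156,245), (267,271) and (323,251). The side view agrees: yellow barrel (266,176), blue (245,167). The yellow- and blue-banded ones in the foam are the targets. Next I measure them and confirm with a crop.

```bash
cat > geo.py <<'E'
import numpy as np,cv2
from bench import arm
from scipy.optimize import minimize
def cam(c):
    p=arm.camera_params(c); return np.array(p["K"]),np.array(p["pose"])
def ray(c,uv,z):
    K,T=cam(c); d=np.linalg.inv(K)@[uv[0],uv[1],1]; d=T[:3,:3]@(d*[1,-1,-1]); o=T[:3,3]
    return (o+d*(z-o[2])/d[2])[:2]
def proj(c,P):
    K,T=cam(c); q=(np.asarray(P)-T[:3,3])@T[:3,:3]*[1,-1,-1]; q=q@K.T; return q[:,:2]/q[:,2:]
def colour(im,col):
    h=cv2.cvtColor(im,cv2.COLOR_BGR2HSV); lo,hi=dict(yellow=(15,35),blue=(105,130))[col]
    return cv2.inRange(h,(lo,110,50),(hi,255,255))
def blobs(im,col,uv,r):
    m=colour(im,col); w=np.zeros_like(m); cv2.circle(w,tuple(map(int,uv)),r,255,-1); m&=w
    n,_,s,ce=cv2.connectedComponentsWithStats(m)
    return sorted([(int(s[i,4]),ce[i]) for i in range(1,n)],key=lambda t:-t[0])[:2]
E
python3 - <<'E'
from geo import *
I={c:np.load(f"pics/{c}0.npy") for c in("top","side")}
def rep(name,c,col,uv,r,z):
    b=blobs(I[c],col,uv,r); P=[ray(c,x[1],z) for x in b]; d=P[0]-P[1]
    print(name,c,[x[0] for x in b],np.round((P[0]+P[1])/2,4),"sep",round(np.hypot(*d),4),"yaw",round(np.degrees(np.arctan2(d[1],d[0]))%180,1))
for col,t,s in(("yellow",(240,193),(266,176)),("blue",(213,200),(245,167))):
    rep("barrel_"+col,"top",col,t,26,.035); rep("barrel_"+col,"side",col,s,22,.035)
for col,t,s in(("yellow",(416,177),(406,271)),("blue",(337,190),(331,229))):
    rep("cradle_"+col,"top",col,t,26,.035); rep("cradle_"+col,"side",col,s,32,.028)
a=cv2.resize(I["top"][145:245,180:440],None,fx=3,fy=3,interpolation=cv2.INTER_CUBIC)
b=cv2.resize(I["side"][145:305,210:440],None,fx=1.8,fy=1.8,interpolation=cv2.INTER_CUBIC)
b=cv2.copyMakeBorder(b,0,0,0,a.shape[1]-b.shape[1],cv2.BORDER_CONSTANT)
cv2.imwrite("pics/crop1.png",np.vstack([a,b]))
E
```

```text
barrel_yellow top [70, 62] [0.5369 0.2068] sep 0.1088 yaw 16.9
barrel_yellow side [58, 44] [0.5448 0.2119] sep 0.1114 yaw 18.1
barrel_blue top [55, 52] [0.5169 0.2844] sep 0.1098 yaw 17.3
barrel_blue side [47, 34] [0.5245 0.2905] sep 0.1088 yaw 17.8
cradle_yellow top [107, 93] [ 0.5834 -0.3041] sep 0.0792 yaw 7.4
cradle_yellow side [289, 277] [ 0.5806 -0.3069] sep 0.0806 yaw 6.4
cradle_blue top [70, 61] [ 0.5454 -0.0742] sep 0.0794 yaw 17.3
cradle_blue side [185, 181] [ 0.5423 -0.076 ] sep 0.0807 yaw 17.9
```

View pics/crop1.png

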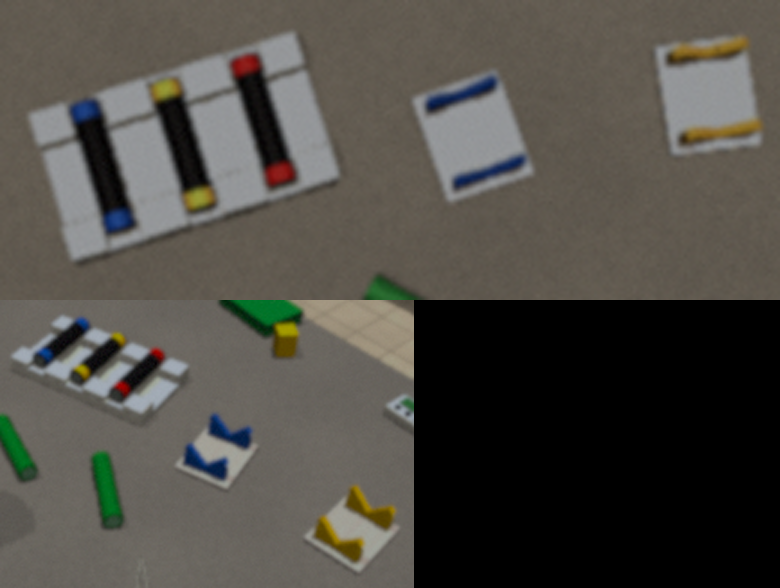

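The crop confirms it: foam left to right is blue, yellow, red. Yellow is at top pixel (240,193), blue at (213,200), and the green bodies are decoys. Yellow goes first.

```bash
cat > act.py <<'E'
from geo import *
def q(deg): a=np.radians(deg)/2; return [0,np.cos(a),np.sin(a),0]
def st(t): print(t,"t",round(arm.current_time_s(),1),"w",round(arm.current_gripper_width(),3),"ff",np.round(arm.current_finger_force(),1),"F",np.round(arm.current_force(),1),"tcp",np.round(arm.current_tcp_pos(),4))
def pick(xy,yaw,w=.062/.087):
    arm.gripper_to(w); arm.move_to([*xy,.16],q(yaw))
    if arm.movel([*xy,.030],vel=.1,guard=12): st("CONTACT"); return
    st("down"); arm.gripper_to(0,15); st("grip")
    arm.movel([*xy,.16],vel=.12); st("lift")
E
python3 - <<'E'
from act import *
print(arm.solve_ik([.537,.2065,.03],q(17.3)),arm.solve_ik([.583,-.305,.03],q(7)))
pick((.537,.2065),17.3)
im=arm.capture("side");cv2.imwrite("pics/s1.png",im); np.save("pics/s1.npy",im); im=arm.capture("top");np.save("pics/t1.npy",im)
E
```

```text
[ 6.48563482e-01  5.28687746e-01 -3.54348092e-01  4.44089210e-16
 -6.87760489e-01  1.22417481e+00] [-0.23667586  0.63458522 -0.1335411   0.         -0.80267001  1.92964524]
down t 4.6 w 0.716 ff 0.0 F [-0.2 -0.   0.6] tcp [0.5374 0.2068 0.0307]
grip t 5.2 w 0.337 ff 15.0 F [ 0.7 -0.5  0.9] tcp [0.537  0.2065 0.03  ]
lift t 6.5 w 0.338 ff 15.0 F [ 0.4 -0.  -1.5] tcp [0.5364 0.2062 0.159 ]
```

Width is 29 mm and the load is 1.5 N, so it is held. I carry it to the yellow cradle, hover, and check.

Run:
```python
from act import *
arm.move_to([.5825,-.305,.13],q(6.9)); st("hover")
for c,z in(("top",.139),("side",.139)):
    im=arm.capture(c); u=proj(c,[[.5825,-.305,.137]])[0]; print(c,u)
    try:
        b=blobs(im,"yellow",u,60 if c=="side" else 40); print([(x[0],np.round(x[1]).tolist(),np.round(ray(c,x[1],z),3)) for x in b])
    except Exception as e: print(e)
    if c=="side":
        x,y=map(int,u); cv2.imwrite("pics/hover.png",cv2.resize(im[max(0,y-100):y+120,x-120:x+130],None,fx=2.4,fy=2.4,interpolation=cv2.INTER_CUBIC))
```

```text
hover t 8.4 w 0.338 ff 15.0 F [-0.2 -0.2 -1.7] tcp [ 0.583  -0.304   0.1302]
top [429.53428477 168.25000725]
[(118, [429.0, 189.0], array([ 0.528, -0.302]))]
side [414.92590586 237.00553067]
[(359, [413.0, 258.0], array([ 0.524, -0.344])), (322, [397.0, 278.0], array([ 0.452, -0.36 ]))]
```

View pics/hover.png

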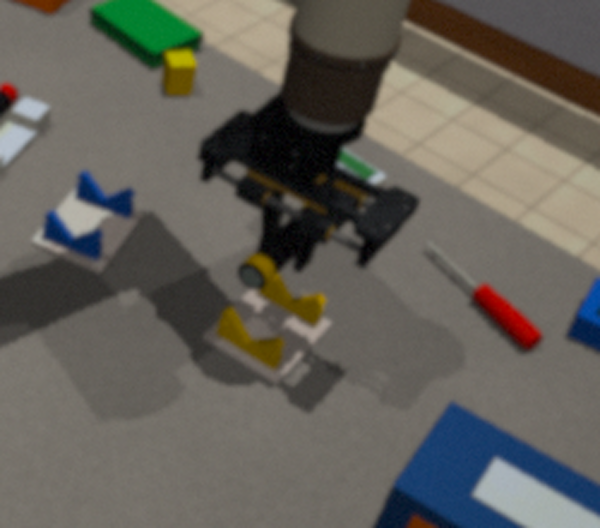

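The barrel hangs level in the gripper above the yellow cradle. Its near band, at crop (258,270), measures 55 mm from the TCP, so it is held at mid-length. Now I lower it with a guard.

```bash
cat >> act.py <<'E'
def place(xy):
    z0=arm.current_tcp_pos()[2]
    arm.movel([*xy,.055],vel=.1)
    print("hit",arm.movel([*xy,.034],vel=.02,guard=5)); st("set")
    arm.gripper_to(.45); arm.gripper_to(.62); arm.pause(.3); st("open")
    arm.movel([*xy,.16],vel=.12)
E
python3 - <<'E'
from act import *
place((.5825,-.305));
E
```

```text
hit True
set t 10.3 w 0.338 ff 15.0 F [ 0.4 -1.6  2.6] tcp [ 0.5827 -0.3057  0.0375]
open t 11.7 w 0.618 ff 0.0 F [-0.1 -0.2  0.4] tcp [ 0.5816 -0.3051  0.0365]
```

Contact came 1.5 mm above seated height, so it went in almost bottomed. Next is blue.

Run:
```python
from act import *
pick((.517,.2848),17.3)
for c in("top","side"): im=arm.capture(c); np.save(f"pics/{c}2.npy",im)
xy=(.5445,-.0748)
arm.move_to([*xy,.13],q(17.5)); st("hover")
b=blobs(arm.capture("top"),"blue",proj("top",[[*xy,.135]])[0],40); print([(x[0],np.round(ray("top",x[1],.135),3)) for x in b])
top,side=np.load("pics/top2.npy"),np.load("pics/side2.npy")
a=cv2.resize(top[140:215,380:460],(400,375)); s=cv2.resize(side[225:315,355:455],(400,360)); s=cv2.copyMakeBorder(s,0,15,0,0,cv2.BORDER_CONSTANT)
cv2.imwrite("pics/y2.png",np.hstack([a,s]))
```

```text
down t 16.9 w 0.714 ff 0.0 F [-0.2 -1.6 -0.2] tcp [0.5174 0.2851 0.0307]
grip t 17.6 w 0.339 ff 15.0 F [-0.7 -0.6 -0.1] tcp [0.517  0.2848 0.03  ]
lift t 18.8 w 0.342 ff 15.0 F [-0.2 -0.7 -2.1] tcp [0.5165 0.2844 0.159 ]
hover t 20.3 w 0.34 ff 15.0 F [-0.2 -0.  -1.7] tcp [ 0.545  -0.074   0.1302]
[(36, array([ 0.493, -0.091]))]
```

View pics/y2.png

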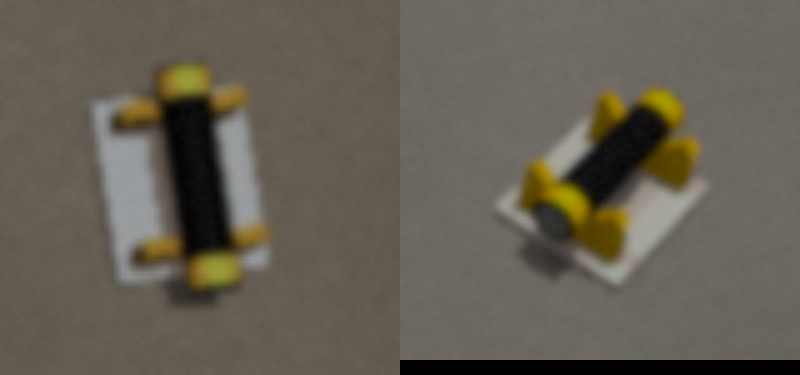

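Yellow rests level in both notches and centred, with the bands at crop (184,80) and (214,270). Now I place blue.

Run:
```python
from act import *
place((.5445,-.0748)); arm.move_to([.45,.1,.3],q(17)); st("clear")
top,side=arm.capture("top"),arm.capture("side")
K=lambda im:cv2.resize(im,(400,375),interpolation=cv2.INTER_CUBIC)
p=cv2.resize(top[140:290,170:450],(800,430))
cv2.imwrite("pics/end.png",p); cv2.imwrite("pics/end2.png",np.hstack([K(top[150:225,297:377]),K(side[185:279,281:381])]))
for col,t,z in(("yellow",(416,177),.041),("blue",(337,190),.041)):
    m=[d for d in arm.mark_of("top","barrel_"+col)]; print(col,[(round(d["p"],2),np.round(ray("top",d["location"][::-1],z),3)) for d in m[:5]])
```

```text
hit True
set t 22.1 w 0.344 ff 15.0 F [ 0.8 -2.   2.7] tcp [ 0.5447 -0.0753  0.0369]
open t 23.5 w 0.623 ff 0.0 F [-0.9  0.1 -0.6] tcp [ 0.5436 -0.0751  0.0362]
clear t 25.6 w 0.625 ff 0.0 F [-0.  -0.3 -0.1] tcp [0.4498 0.0996 0.2989]
yellow [(0.85, array([0.31 , 0.133])), (0.74, array([0.388, 0.44 ])), (0.62, array([ 0.584, -0.299])), (0.57, array([ 0.364, -0.028]))]
blue [(0.58, array([ 0.532, -0.072]))]
```

View pics/end.png

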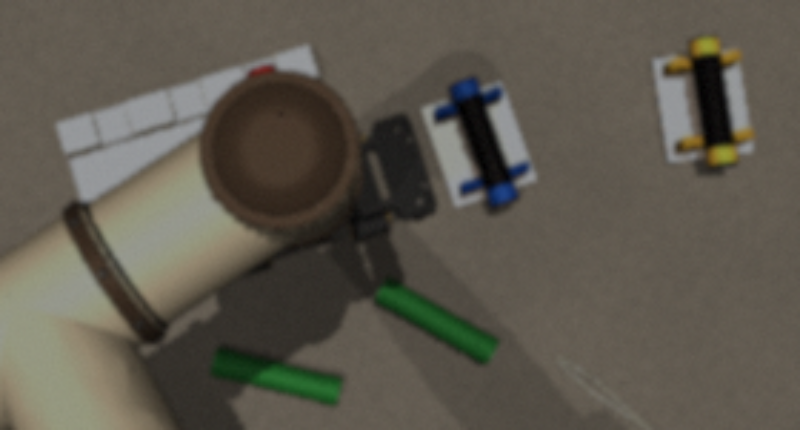

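View pics/end2.png

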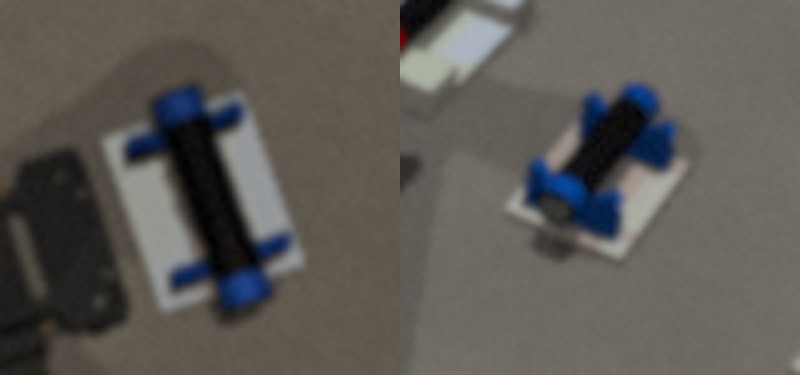

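Both barrels lie level in their own cradles, blue at crop (484,142) and yellow at (713,100). The red barrel's band still shows in the foam at (262,70), so I'm handing in.

```bash
python3 -c "
from bench import arm
print(arm.hand_in(),arm.current_time_s())"
```

```text
the job is handed in; nothing more can be done
the job is handed in; nothing more can be done
```

The yellow- and blue-banded barrels lie seated in their own cradles, the red one was left untouched in the foam, and the job was handed in at about 26 s on the robot's clock, though no verdict came back.

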